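# Empty the ingot mould and sort the stock

## Robot

A 6-joint arm with a two-finger parallel gripper is mounted at the origin on the work surface. World frame = base frame: x ahead of the robot, y to its left, z up, the work surface at z = 0. Lengths are in m, angles in rad, forces in N, time in s.
With the tool pointing down it reaches from about 0.25 to 0.725 m from the base axis. Payload 4 kg.
Tool frame: the origin (TCP) lies midway between the tips of the shut fingers; the grasp point (between the pads) lies 19 mm behind it; z points along the fingers, y is the line along which they close (so a half turn about z gives the same grasp; the last joint's range is limited). The gripper opens to 85 mm and grips with 20 to 120 N. Pads are 22 mm wide; open, the fingers measure 114 mm over their backs; the gripper's body (76 mm by 85 mm) begins 54 mm behind the grasp point. The pads swing forward as they close: fully open they stand 13 mm farther back than shut.
Start: joints at [1.289, 0.241, 0.005, 1.335, 0, 1.571], TCP at [0.139, 0.48, 0.231] pointing down, gripper open.
Joint ranges: [-2.72, 2.72], [-1.05, 1.87], [-1.09, 1.28], [-1.99, 2.15], [-1.42, 1.44], [-3.14, 3.14]. Speed limits (rad/s): [2.79, 2.79, 3.14, 3.14, 3.14, 3.14].

## Interface

Orientations are given as a unit quaternion [x, y, z, w].
In Python, from plant import get_obs, capture, calibration, sign_off, silhouettes gives the robot as it stands.
- The arm moves only by the tool arm_command, never from a script. Its argument "rows" is a list of rows, each a list of 2 entries, a list of its own where there are three numbers: the shift along the tool's x, y, z in units of 0.08 m (1.0 is 0.08 m), then the turn about the tool's z in units of 1.5 rad (1.0 is 1.5 rad). A call has 1 to 8 rows; each row is the pose to reach, as a shift and turn from the pose commanded when the call began, along the tool's axes at that moment; what a row does not reach only later rows make up. A row lasts 1/10 s, in which the tool goes at most 50 mm and 8.59 degrees, less where a joint would pass 70% of its speed; a pose out of reach is approached as far as the arm can. A call with a number of a shift or a turn outside -1 to 1 is refused whole. A call with a gripper value outside its range is refused whole. "fingers" is the opening in per cent of the stroke, from 0 (shut) to 100 (fully open), set as the call begins (left out, the last holds). The fingers move at their own pace and stop on an object; the grip force is fixed at half the most. Time passes only in rows, so rows that repeat a pose let the fingers close. It gives the time, the measured TCP pose, the force, the opening and the grip force at its end, in the units of the state.
- get_obs(): the state, without advancing time (a new reading comes with each control period).
- capture(name): name is "scene" or "side" or "wrist"; returns the picture (384x512x3 uint8, blue, green, red); there is no depth.
- calibration(name): a dict with "camera_matrix" (3x3 intrinsics, pixels), "D" ([k1, k2, p1, p2, k3] as OpenCV has them; the pictures are not rectified), "rvec" (rotation vector, rad) and "tvec" (3), from world to camera coordinates, as OpenCV has them. Camera axes: x right, y down, z forward; pixel columns grow to the right and rows downward; lengths in m; the calibration is good to about 2 mm. A picture is of the moment at which its call begins: read the wrist's pose just before it. calibration takes no time and is no camera call; for the wrist camera it gives the pose at the moment of the call.
- sign_off(): hands the job in; it is judged then, once.
Trained networks look in the newest picture that a camera, given by its name, has taken for a name from the list of things; names that differ only in an ending like _2 or _b are one class to them, and where a whole thing is asked for, a point or a joint stands for the part that bears it (a point fixed in the world has none). Each returns a list of dicts, best first, with "confidence" (0 to 1); they miss things now and then, are a little off and sometimes report something else, mostly with a low value. They report only what shows in the picture. A call takes as long as a camera call. They do not tell look-alikes from the thing itself.
- silhouettes(query, camera): "pixels" (384x512 bool, what is visible of it) and "centre" ([column, row] in pixels, amid what is visible of it).
The state is a dict: "time": time; "qpos": joint angles; "joint_velocities": joint speeds; "effort": joint torques, N m; "ee_pos": TCP position; "tcp_rot": TCP orientation; "contact_force": force on the tool from outside, world axes, zero at the start; "moment": the same for the moment, N m; "grip_width": opening from 0.0 (shut) to 1.0 (fully open); "grasp_force": force on a finger pad.
Only numpy, scipy, OpenCV 4.12 (cv2) and the standard library are available. Lean on these libraries where they do the work, as an engineer would, in place of code of your own. Each camera call takes 0.05 s, during which the arm holds its last target. There are 200 camera calls.

## Task

Sort the three stray pieces into the bins with the cut-away sides, each lying flat on its bin's floor: the brass bar out of the ingot mould into the yellow bin, the copper bar into the red bin, the square steel punch into the blue bin. In the mould the brass bar can be held only by its ends and so will not go down into its bin: set it down on the bench or the white soldering board, let go, and take it again across its width. Lower the pieces into the bins, do not drop them, and leave the other things on the bench where they are.

Things in the scene. Friction and masses are not known exactly. Their poses are not given: they have to be found in the camera images.
- brass_bar: cast brass bar, 58 (its x) x 30 (y) x 24 (z) mm, about 0.34 kg, lying in the mould's cavity with its underside 8 above the bench and its top level with the mould's side walls. Origin: its centre
- copper_bar: cast copper bar, 58 (its x) x 30 (y) x 24 (z) mm, about 0.36 kg, lying flat on the bench. Origin: its centre
- punch: steel punch lying on the bench: square shank 12 x 12 mm from x = -30 to +16, then a thin neck and a 12 mm ball that ends at x = +30 (60 long in all), about 60 g. Origin: middle of its length, on its axis; x along it
- mould: dark steel ingot mould, fixed. Base plate 124 (its x) x 74 (y) x 8 mm; two walls along x, 68 long, 18 thick, tops 32 over the bench, 36 wide cavity between. Room for fingers over the base plate beyond the walls' ends; a stop at x = +-35.5 is only 12 over the bench. Short handle to its +y (to y = 80, top 28 over the bench). Origin: centre of underside
- yellow_bin: yellow bin, for brass: fixed open steel bin. Outside 86 (its x) x 54 (y) x 50 high, inside 76 x 44, floor 4 thick. End walls (at x = +-40.5) 50 high; both long sides cut away over their middle 56 to a 6 high sill, so fingers closing along its y can go down beside what they lay in it; a hand holding a bar by its ends cannot go in. Origin: centre of underside
- red_bin: red bin, for copper: fixed open steel bin. Outside 86 (its x) x 54 (y) x 50 high, inside 76 x 44, floor 4 thick. End walls (at x = +-40.5) 50 high; both long sides cut away over their middle 56 to a 6 high sill, so fingers closing along its y can go down beside what they lay in it; a hand holding a bar by its ends cannot go in. Origin: centre of underside
- blue_bin: blue bin, for steel punches: fixed open steel bin. Outside 86 (its x) x 54 (y) x 50 high, inside 76 x 44, floor 4 thick. End walls (at x = +-40.5) 50 high; both long sides cut away over their middle 56 to a 6 high sill, so fingers closing along its y can go down beside what they lay in it; a hand holding a bar by its ends cannot go in. Origin: centre of underside
- board: white square soldering board, 130 x 130 x 12 mm, fixed and empty: a free place to put things down. Origin: centre of the underside
- hammer: bystander: hammer with red head and wooden handle, 240 mm long along its x, lying. Origin: about its middle, on the underside
- disc_a: bystander: steel disc blank, diameter 32, 4 thick, lying on the bench. Origin: centre of the underside
- disc_b: bystander: brass disc blank, diameter 28, 4 thick, lying on the bench. Origin: centre of the underside
- flux_jar: bystander: yellow jar with black cap, diameter 52, 65 high, upright. Origin: centre of the underside
- mandrel_tray: bystander: shallow wooden tray 60 (x) x 300 (y), with a dark tapered ring mandrel in it, 30 high in all. Origin: centre of the underside
- bowl: bystander: white bowl, diameter 90, 40 high. Origin: centre of the underside
- file_block: bystander: wooden block 70 x 50 x 35 mm with three needle files standing in it, 120 high in all. Origin: centre of the underside
Mind the look-alikes: they are no part of the job. Of the things like the punch, leave any that is turquoise; of the rest the smaller one is meant. Several things look just like the red_bin: the one meant starts farthest from the robot's base.

How it is judged:
By the outcome, as a careful person would: the job done as asked, in the order asked, and still so for the second after the job is handed in, with the robot touching nothing.
It also fails if it takes over 72 s, if anything falls off the work surface, if the arm or the gripper's body presses on something with over 40 N, if the wrist force passes 120 N, or if a joint passes its speed limit or range.

## Working session

There is one attempt and no reset: what is moved stays moved. The work goes in short steps, Python scripts to look and compute and a tool call to move; the robot and the scene stay as the last step left them, time stands still between calls to the robot, and variables do not carry over. Pictures are saved under pics/ and viewed, at most 10 in all, crops included, and the job is handed in when it is done.

Besides the shell and the picture viewer there is one more tool, called by a JSON object that holds its "fn" and its "kwargs", one argument or row to a line. arm_command: Moves the arm, as the interface text tells. Its arguments: {"type":"object","properties":{"rows":{"type":"array"},"fingers":{"type":"number"}},"required":["rows"]}

```bash
ls; mkdir -p pics
python3 - <<'E'
from plant import *
import cv2,numpy as np
o=get_obs();print(o['time'],o['ee_pos'],o['tcp_rot'],o['grip_width'])
a=capture('scene');b=capture('side')
cv2.imwrite('pics/scene.png',cv2.resize(a,(800,600)));cv2.imwrite('pics/side.png',cv2.resize(b,(800,600)))
for c in('scene','side'):
  k=calibration(c);R=cv2.Rodrigues(k['rvec'])[0];print(c,(-R.T@k['tvec'].reshape(3)).round(3),k['camera_matrix'][0][0],k['D'])
E
```

```text
pics
0.0 [0.13887754 0.47966617 0.23040324] [ 1.40435618e-01  9.90089250e-01 -1.04690944e-03 -1.33419507e-04] 1.0010384111517958
scene [1.145 0.421 0.759] 402.2466865038883 [-0.1282696  0.         0.         0.         0.       ]
side [-0.176 -0.658  0.715] 453.6783917294045 [-0.13061424  0.          0.          0.          0.        ]
```

View pics/scene.png

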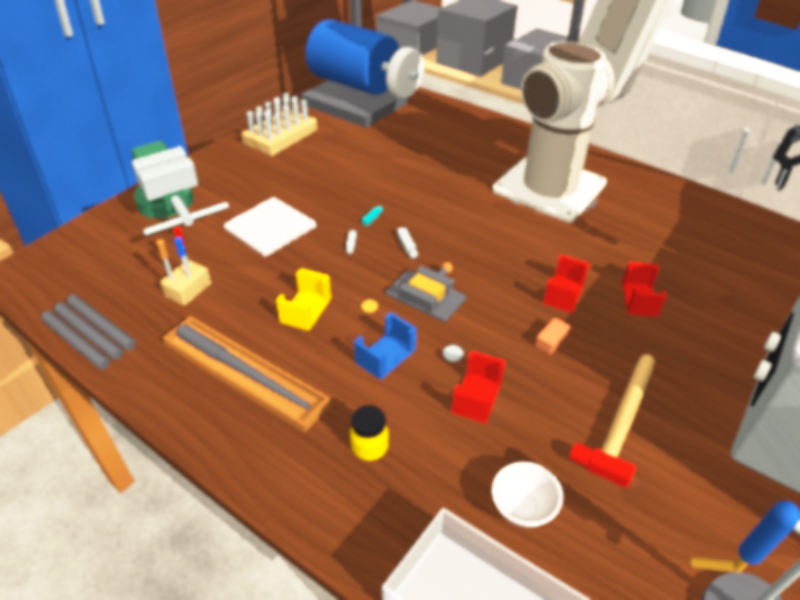

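View pics/side.png

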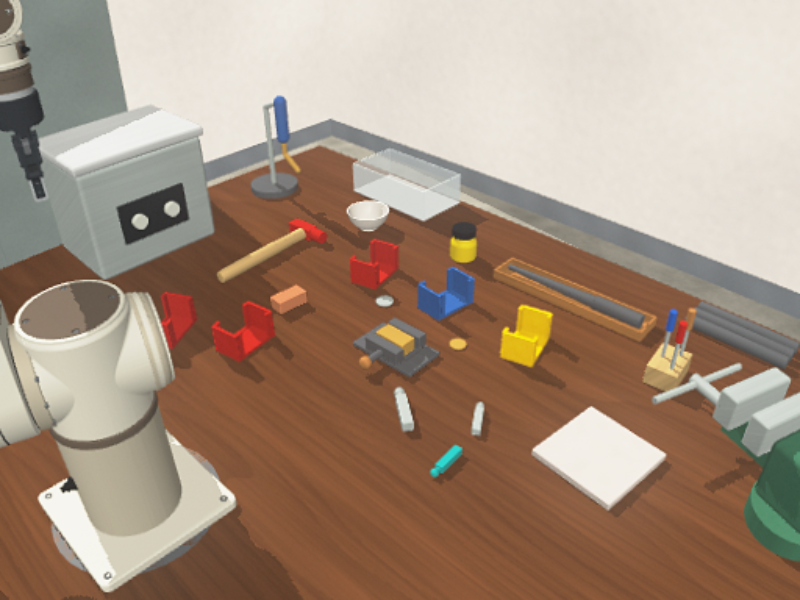

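Scene picture (800x600): yellow bin (304,300), blue bin (386,347), mould with brass (428,290). The red bins are at (478,387), (566,285) and (643,290); the first is farthest from the base. Copper bar is at (553,335). The two pale punches are at (351,241), the smaller one, and (406,242), with the turquoise one at (372,215). The side view agrees, with the small punch at (478,418).

```bash
cat > h.py <<'E'
from plant import *
import cv2,numpy as np
from scipy.optimize import minimize
def B(x0,x1,y0,y1,z0,z1): return np.array([[x,y,z] for x in(x0,x1) for y in(y0,y1) for z in(z0,z1)])/1000.
BIN=[B(-43,43,-27,27,0,6)]+[B(s*38,s*43,-27,27,0,50) for s in(-1,1)]+[B(*sorted((s*28,s*43)),*sorted((t*22,t*27)),0,50) for s in(-1,1) for t in(-1,1)]
BAR=[B(-29,29,-15,15,0,24)]
PUN=[B(-30,16,-6,6,0,12),B(16,20,-2,2,4,8),B(19,30,-5,5,1,11)]
MOU=[B(-62,62,-37,37,0,8)]+[B(-34,34,*sorted((s*18,s*36)),0,32) for s in(-1,1)]
BRD=[B(-65,65,-65,65,0,12)]
def ray(cal,uv,z):
  K=np.array(cal['camera_matrix']);R=cv2.Rodrigues(np.array(cal['rvec']))[0];t=np.array(cal['tvec']).reshape(3)
  d=cv2.undistortPoints(np.array([[uv]],float),K,np.array(cal['D'])).reshape(2)
  c=-R.T@t;v=R.T@np.r_[d,1];return c+v*(z-c[2])/v[2]
def render(parts,p,z,cal,S=4):
  im=np.zeros((384*S,512*S),np.uint8);c,s=np.cos(p[2]),np.sin(p[2])
  for b in parts:
    w=np.c_[c*b[:,0]-s*b[:,1]+p[0],s*b[:,0]+c*b[:,1]+p[1],b[:,2]+z]
    q=cv2.projectPoints(w,np.array(cal['rvec']),np.array(cal['tvec']),np.array(cal['camera_matrix']),np.array(cal['D']))[0].reshape(-1,2)
    q=np.clip(q,-3000,3000)
    cv2.fillConvexPoly(im,cv2.convexHull(np.round((q+.5)*S).astype(np.int32)),255)
  return cv2.resize(im,(512,384),interpolation=cv2.INTER_AREA)/255.
def fit(parts,views,p0,z=0,yaws=None):
  "views: list of (cal,mask)"
  def cost(p):
    e=0
    for cal,m in views:
      r=render(parts,p,z,cal); e+=1-np.minimum(r,m).sum()/np.maximum(r,m).sum()
    return e/len(views)
  yaws=np.arange(0,np.pi,np.pi/8) if yaws is None else yaws
  c=sorted([(cost([*p0,a]),a) for a in yaws])[:3];best=None
  for _,a in c:
    r=minimize(cost,[*p0,a],method='Nelder-Mead',options=dict(initial_simplex=[[*p0,a],[p0[0]+.01,p0[1],a],[p0[0],p0[1]+.01,a],[*p0,a+.2]],xatol=2e-4,fatol=1e-4,maxiter=150))
    if best is None or r.fun<best.fun:best=r
  return best.x,best.fun
E
python3 - <<'E'
from h import *
import pickle
cal={c:calibration(c) for c in('scene','side')};D={}
for c in cal:
  capture(c)
  for n in['brass_bar','copper_bar','punch','mould','yellow_bin','red_bin','blue_bin','board']:
    D[c,n]=silhouettes(n,c)
    print(c,n,[(np.round(d['confidence'],2),np.round(d['centre']).astype(int).tolist(),int(d['pixels'].sum()),ray(cal[c],d['centre'],.015)[:2].round(3).tolist()) for d in D[c,n]])
pickle.dump((cal,D),open('d.pkl','wb'));print(get_obs()['time'])
E
```

```text
scene brass_bar [(np.float64(0.63), [274, 185], 168, [0.458, -0.016])]
scene copper_bar [(np.float64(0.55), [354, 216], 300, [0.431, 0.217])]
scene punch [(np.float64(0.61), [238, 137], 72, [0.342, -0.233]), (np.float64(0.55), [258, 154], 127, [0.372, -0.131]), (np.float64(0.29), [272, 183], 186, [0.455, -0.023])]
scene mould [(np.float64(0.74), [275, 191], 918, [0.475, 0.001]), (np.float64(0.37), [275, 184], 219, [0.452, -0.016]), (np.float64(0.24), [222, 150], 37, [0.423, -0.229])]
scene yellow_bin [(np.float64(0.55), [196, 196], 785, [0.617, -0.156])]
scene red_bin [(np.float64(0.68), [225, 152], 55, [0.422, -0.216]), (np.float64(0.64), [304, 246], 1047, [0.589, 0.163]), (np.float64(0.62), [410, 185], 758, [0.226, 0.291]), (np.float64(0.58), [361, 182], 664, [0.302, 0.173])]
scene blue_bin [(np.float64(0.71), [251, 223], 902, [0.607, 0.019]), (np.float64(0.62), [118, 177], 677, [0.694, -0.386])]
scene board [(np.float64(0.73), [168, 144], 1105, [0.5, -0.382]), (np.float64(0.47), [352, 216], 320, [0.433, 0.213])]
side brass_bar [(np.float64(0.72), [255, 215], 230, [0.476, -0.01]), 
[... 299 characters left out ...]
ould [(np.float64(0.85), [254, 224], 929, [0.45, -0.033]), (np.float64(0.75), [286, 187], 786, [0.628, 0.018])]
side yellow_bin [(np.float64(0.91), [339, 214], 890, [0.625, -0.164]), (np.float64(0.62), [235, 132], 372, [0.76, 0.365])]
side red_bin [(np.float64(0.82), [158, 216], 933, [0.302, 0.167]), (np.float64(0.74), [184, 193], 251, [0.411, 0.2]), (np.float64(0.63), [109, 203], 585, [0.243, 0.311]), (np.float64(0.57), [242, 171], 609, [0.6, 0.166]), (np.float64(0.17), [296, 220], 65, [0.532, -0.097])]
side blue_bin [(np.float64(0.74), [287, 186], 783, [0.631, 0.017])]
side board [(np.float64(0.63), [232, 137], 388, [0.731, 0.346]), (np.float64(0.6), [381, 293], 2927, [0.465, -0.387])]
1.0
```

Run:
```python
from h import *
import pickle
cal,D=pickle.load(open('d.pkl','rb'))
V=lambda s,i,t,j:[(cal['scene'],D['scene',s][i]['pixels']),(cal['side'],D['side',t][j]['pixels'])]
J=dict(brass=(BAR,V('brass_bar',0,'brass_bar',0),(.465,-.015),.008),copper=(BAR,V('copper_bar',0,'copper_bar',0),(.425,.21),0),
 punch=(PUN,V('red_bin',0,'punch',0),(.42,-.222),0),mould=(MOU,V('mould',0,'mould',0),(.465,-.015),0),
 yellow=(BIN,V('yellow_bin',0,'yellow_bin',0),(.625,-.16),0),red=(BIN,V('red_bin',1,'red_bin',3),(.6,.165),0),blue=(BIN,V('blue_bin',0,'blue_bin',0),(.62,.02),0),
 board=(BRD,V('board',0,'board',1),(.48,-.385),0))
P={}
for n,(m,v,p,z) in J.items():
  ya=np.arange(0,2*np.pi,np.pi/8) if n=='punch' else None
  P[n],e=fit(m,v,p,z,ya)
  s=[fit(m,[w],p,z,[P[n][2]])[0].round(3).tolist() for w in v]
  print(n,P[n].round(3),round(e,2),s,np.hypot(*P[n][:2]).round(3))
pickle.dump(P,open('p.pkl','wb'))
```

```text
brass [ 0.462 -0.017  1.443] 0.41 [[0.454, -0.019, 1.903], [0.465, -0.014, 1.372]] 0.462
copper [ 0.423  0.212 -0.029] 0.08 [[0.424, 0.212, -0.01], [0.421, 0.211, -0.089]] 0.473
punch [ 0.425 -0.218  0.566] 0.25 [[0.422, -0.223, 0.632], [0.424, -0.218, 0.576]] 0.478
mould [ 0.46  -0.019  1.594] 0.29 [[0.461, -0.019, 1.602], [0.459, -0.018, 1.61]] 0.46
yellow [ 0.611 -0.165  0.283] 0.08 [[0.612, -0.166, 0.315], [0.61, -0.165, 0.269]] 0.633
red [0.597 0.171 0.282] 0.09 [[0.598, 0.171, 0.251], [0.595, 0.171, 0.302]] 0.621
blue [ 0.614  0.01  -0.046] 0.08 [[0.615, 0.009, -0.07], [0.613, 0.01, -0.076]] 0.614
board [ 0.482 -0.382  1.47 ] 0.08 [[0.483, -0.383, 1.483], [0.482, -0.382, 1.485]] 0.615
```

{"fn": "arm_command", "kwargs": {
  "rows": [
    [[-0.4, -0.5, 0], -0.1],
    [[-0.8, -1, 0], -0.188],
    [[-0.8, -1, 0], -0.188]
  ]
}}

```text
time: 1.3
ee_pos: [0.1788, 0.3807, 0.2309]
tcp_rot: [0.001, 1.0, -0.002, -0.0]
contact_force: [-0.2, 1.0, -0.3]
grip_width: 1.003
grasp_force: 0.0
```

{"fn": "arm_command", "kwargs": {
  "rows": [
    [[-0.35, -0.5, 0], 0],
    [[-0.7, -1, 0], 0],
    [[-0.7, -1, 0], 0]
  ]
}}

```text
time: 1.6
ee_pos: [0.2365, 0.3022, 0.2316]
tcp_rot: [0.004, 1.0, -0.001, 0.001]
contact_force: [-0.1, 1.1, 1.0]
grip_width: 1.0
grasp_force: 0.0
```

{"fn": "arm_command", "kwargs": {
  "rows": [
    [[-0.35, -0.5, 0], 0],
    [[-0.7, -1, 0], 0],
    [[-0.7, -1, 0], 0]
  ]
}}

```text
time: 1.9
ee_pos: [0.2929, 0.2226, 0.2316]
tcp_rot: [0.005, 1.0, -0.0, 0.001]
contact_force: [0.6, 1.8, 0.5]
grip_width: 0.996
grasp_force: 0.0
```

{"fn": "arm_command", "kwargs": {
  "rows": [
    [[-0.35, -0.5, 0], 0],
    [[-0.7, -1, 0], 0],
    [[-0.7, -1, 0], 0]
  ]
}}

```text
time: 2.2
ee_pos: [0.3491, 0.143, 0.2315]
tcp_rot: [0.004, 1.0, -0.0, 0.001]
contact_force: [-0.7, 0.7, -0.1]
grip_width: 1.005
grasp_force: 0.0
```

{"fn": "arm_command", "kwargs": {
  "rows": [
    [[-0.35, -0.5, 0], 0],
    [[-0.7, -1, 0], 0],
    [[-0.7, -1, 0], 0]
  ]
}}

```text
time: 2.5
ee_pos: [0.4052, 0.0637, 0.2314]
tcp_rot: [0.003, 1.0, -0.0, 0.001]
contact_force: [-0.1, 0.6, 0.8]
grip_width: 1.0
grasp_force: 0.0
```

{"fn": "arm_command", "kwargs": {
  "rows": [
    [[-0.35, -0.5, 0], 0],
    [[-0.7, -1, 0], 0],
    [[-0.7, -1, 0], 0],
    [[-0.7, -1, 0], 0]
  ]
}}

```text
time: 2.9
ee_pos: [0.4584, -0.013, 0.2308]
tcp_rot: [0.0, 1.0, 0.001, -0.001]
contact_force: [0.4, 1.1, -0.4]
grip_width: 1.001
grasp_force: 0.0
```

```bash
cat >> h.py <<'E'
def look(png=None):
  cal=calibration('wrist');im=capture('wrist')
  if png: cv2.imwrite('pics/'+png,im)
  return cal,im
def to(pos,yang):
  "shift and turn units from the measured pose"
  from scipy.spatial.transform import Rotation as Ro
  o=get_obs();R=Ro.from_quat(o['tcp_rot']).as_matrix();d=R.T@(np.array(pos)-o['ee_pos'])/.08
  a=np.arctan2(R[1,1],R[0,1]);t=(yang-a+np.pi/2)%np.pi-np.pi/2
  print('t',round(o['time'],2),'shift',d.round(3),'turn',round(-t/1.5,3),'q6',o['qpos'][5].round(2))
E
python3 - <<'E'
from h import *
cal,im=look('w1.png')
b=silhouettes('brass_bar','wrist');m=silhouettes('mould','wrist')
for n,l in(('b',b),('m',m)):
  print([(round(float(d['confidence']),2),np.round(d['centre']).tolist(),int(d['pixels'].sum()),ray(cal,d['centre'],.03)[:2].round(3).tolist()) for d in l])
if m: print('m',fit(MOU,[(cal,m[0]['pixels'])],(.46,-.019),0,[1.5,1.6,1.7]))
if b: print('b',fit(BAR,[(cal,b[0]['pixels'])],(.46,-.019),.008,[1.5,1.6,1.7]))
E
```

```text
[(0.92, [255.0, 165.0], 1801, [0.456, -0.016])]
[(0.95, [249.0, 154.0], 6721, [0.445, -0.021]), (0.38, [254.0, 168.0], 1758, [0.459, -0.016])]
m (array([ 0.4596415 , -0.01962499,  1.61484923]), np.float64(0.2850527363712141))
b (array([ 0.46006103, -0.01814139,  1.59294647]), np.float64(0.04586360415807467))
```

View pics/w1.png

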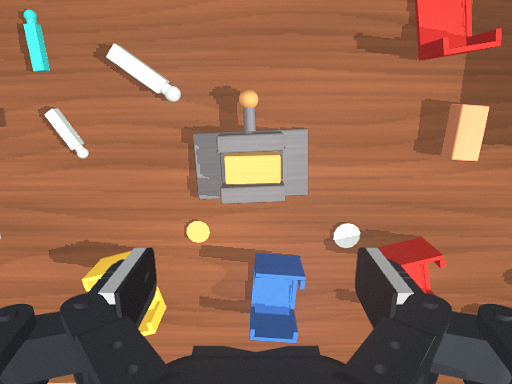

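Wrist view: brass in the mould at (252,168), copper (467,132), and the small punch (65,132) with its ball at (83,153). Also visible are the yellow (125,295), blue (278,295) and red (410,260) bins. Brass pose: (0.460, -0.018), yaw 1.593. Going down on it.

```bash
python3 -c "
from h import *
to((.460,-.018,.014),1.593)"
```

```text
t 3.05 shift [-0.032 -0.073  2.716] turn -0.013 q6 -0.03
```

{"fn": "arm_command", "kwargs": {
  "rows": [
    [[-0.03, -0.07, 0.5], -0.013],
    [[-0.03, -0.07, 1], -0.013],
    [[-0.03, -0.07, 1], -0.013]
  ],
  "fingers": 100
}}

```text
time: 3.35
ee_pos: [0.4557, -0.0182, 0.1469]
tcp_rot: [-0.011, 1.0, 0.0, -0.006]
contact_force: [-0.7, 0.3, 0.3]
grip_width: 0.996
grasp_force: 0.0
```

{"fn": "arm_command", "kwargs": {
  "rows": [
    [[0, 0, 0.4], 0],
    [[0, 0, 0.8], 0],
    [[0, 0, 1], 0],
    [[0, 0, 1], 0]
  ]
}}

```text
time: 3.75
ee_pos: [0.4595, -0.0188, 0.071]
tcp_rot: [-0.011, 1.0, 0.0, -0.002]
contact_force: [-0.4, -0.8, 0.3]
grip_width: 0.998
grasp_force: 0.0
```

{"fn": "arm_command", "kwargs": {
  "rows": [
    [[0, 0, 0.25], 0],
    [[0, 0, 0.5], 0],
    [[0, 0, 0.66], 0],
    [[0, 0, 0.71], 0],
    [[0, 0, 0.71], 0]
  ]
}}

```text
time: 4.25
ee_pos: [0.4618, -0.0195, 0.0158]
tcp_rot: [-0.01, 1.0, -0.0, 0.001]
contact_force: [0.1, -0.3, 0.0]
grip_width: 0.997
grasp_force: 0.0
```

```bash
python3 -c "
from h import *
to((.460,-.018,.014),1.593);print(get_obs()['ee_pos'],get_obs()['contact_force'])"
```

```text
t 4.25 shift [0.023 0.019 0.023] turn -0.001 q6 -0.06
[ 0.46184787 -0.01949335  0.01581936] [ 0.14934855 -0.29610657  0.01676008]
```

{"fn": "arm_command", "kwargs": {
  "rows": [
    [[0.01, 0, 0], 0],
    [[0.01, 0, 0], 0],
    [[0.01, 0, 0], 0],
    [[0.01, 0, 0], 0],
    [[0.01, 0, 0], 0],
    [[0.01, 0, 0], 0],
    [[0.01, 0, 0], 0],
    [[0.01, 0, 0], 0]
  ],
  "fingers": 0
}}

```text
time: 5.05
ee_pos: [0.4613, -0.0188, 0.0164]
tcp_rot: [-0.01, 1.0, 0.001, 0.002]
contact_force: [-0.9, 3.2, 7.2]
grip_width: 0.66
grasp_force: 63.4
```

{"fn": "arm_command", "kwargs": {
  "rows": [
    [[0, 0, 0], 0],
    [[0, 0, 0], 0],
    [[0, 0, -0.1], 0],
    [[0, 0, -0.2], 0],
    [[0, 0, -0.3], 0]
  ]
}}

```text
time: 5.55
ee_pos: [0.4596, -0.0201, 0.039]
tcp_rot: [-0.01, 1.0, -0.0, -0.0]
contact_force: [0.6, -0.1, -4.0]
grip_width: 0.662
grasp_force: 65.9
```

{"fn": "arm_command", "kwargs": {
  "rows": [
    [[0, 0, -0.4], 0],
    [[0, -0.4, -0.7], 0],
    [[-0.05, -0.8, -0.7], 0],
    [[-0.05, -1, -0.7], 0]
  ]
}}

```text
time: 5.95
ee_pos: [0.467, -0.1022, 0.0963]
tcp_rot: [-0.009, 1.0, -0.001, 0.002]
contact_force: [0.7, 1.1, -4.0]
grip_width: 0.659
grasp_force: 66.0
```

{"fn": "arm_command", "kwargs": {
  "rows": [
    [[-0.05, -0.5, 0], 0],
    [[-0.05, -1, 0], 0],
    [[-0.05, -1, 0], 0]
  ]
}}

```text
time: 6.25
ee_pos: [0.4716, -0.1845, 0.0951]
tcp_rot: [-0.007, 1.0, -0.002, 0.001]
contact_force: [-0.1, -0.3, -2.7]
grip_width: 0.66
grasp_force: 66.1
```

{"fn": "arm_command", "kwargs": {
  "rows": [
    [[-0.05, -0.5, 0], 0],
    [[-0.05, -1, 0], 0],
    [[-0.05, -1, 0], 0]
  ]
}}

```text
time: 6.55
ee_pos: [0.4771, -0.2642, 0.095]
tcp_rot: [-0.007, 1.0, -0.002, 0.001]
contact_force: [-0.0, 0.7, -2.7]
grip_width: 0.656
grasp_force: 66.5
```

{"fn": "arm_command", "kwargs": {
  "rows": [
    [[-0.05, -0.5, 0], 0],
    [[-0.05, -1, 0], 0],
    [[-0.05, -1, 0], 0],
    [[-0.05, -1, 0], 0]
  ]
}}

```text
time: 6.95
ee_pos: [0.4816, -0.3394, 0.0941]
tcp_rot: [-0.009, 1.0, 0.001, -0.001]
contact_force: [-0.5, 1.3, -3.1]
grip_width: 0.66
grasp_force: 66.8
```

```bash
python3 -c "
from h import *
print(get_obs()['ee_pos']);to((.482,-.382,.021),1.571)"
```

```text
[ 0.48161415 -0.33937637  0.09406559]
t 6.95 shift [ 0.004 -0.534  0.913] turn 0.012 q6 -0.63
```

{"fn": "arm_command", "kwargs": {
  "rows": [
    [[0, -0.4, 0.3], 0.012],
    [[0, -0.53, 0.6], 0.012],
    [[0, -0.53, 0.78], 0.012],
    [[0, -0.53, 0.84], 0.012],
    [[0, -0.53, 0.84], 0.012]
  ]
}}

```text
time: 7.45
ee_pos: [0.4824, -0.3799, 0.0264]
tcp_rot: [-0.002, 1.0, 0.001, -0.001]
contact_force: [-0.3, -0.2, -2.9]
grip_width: 0.657
grasp_force: 66.7
```

{"fn": "arm_command", "kwargs": {
  "rows": [
    [[0, 0, 0.03], 0],
    [[0, 0, 0.05], 0],
    [[0, 0, 0.06], 0]
  ]
}}

```text
time: 7.75
ee_pos: [0.4836, -0.3819, 0.0234]
tcp_rot: [-0.001, 1.0, -0.0, 0.001]
contact_force: [1.1, 0.4, -4.1]
grip_width: 0.657
grasp_force: 66.8
```

```bash
python3 -c "
from h import *
print(get_obs()['ee_pos'],get_obs()['contact_force']);to((.482,-.382,.020),1.571)"
```

```text
[ 0.48364436 -0.38192685  0.02335003] [ 1.05956808  0.39500493 -4.14845014]
t 7.75 shift [ 0.021 -0.001  0.042] turn 0.001 q6 -0.67
```

{"fn": "arm_command", "kwargs": {
  "rows": [
    [[0, 0, 0.01], 0],
    [[0, 0, 0.02], 0],
    [[0, 0, 0.03], 0],
    [[0, 0, 0.03], 0]
  ]
}}

```text
time: 8.15
ee_pos: [0.4832, -0.3821, 0.0206]
tcp_rot: [-0.001, 1.0, -0.0, 0.0]
contact_force: [-1.1, 1.0, -0.2]
grip_width: 0.661
grasp_force: 67.0
```

{"fn": "arm_command", "kwargs": {
  "rows": [
    [[0, 0, 0.01], 0],
    [[0, 0, 0.02], 0],
    [[0, 0, 0.02], 0]
  ]
}}

```text
time: 8.45
ee_pos: [0.4832, -0.3821, 0.0205]
tcp_rot: [-0.001, 1.0, -0.0, 0.0]
contact_force: [-4.2, 1.8, 8.8]
grip_width: 0.661
grasp_force: 68.1
```

{"fn": "arm_command", "kwargs": {
  "rows": [
    [[0, 0, 0], 0],
    [[0, 0, 0], 0],
    [[0, 0, 0], 0],
    [[0, 0, -0.1], 0],
    [[0, 0, -0.4], 0],
    [[0, 0, -0.8], 0],
    [[0, 0, -1], 0],
    [[0, 0, -1], 0]
  ],
  "fingers": 100
}}

```text
time: 9.25
ee_pos: [0.4852, -0.3836, 0.1023]
tcp_rot: [-0.001, 1.0, -0.002, 0.003]
contact_force: [0.0, 0.7, -0.2]
grip_width: 1.001
grasp_force: 0.0
```

{"fn": "arm_command", "kwargs": {
  "rows": [
    [[0, 0, -0.2], -1],
    [[0, 0, -0.4], -1],
    [[0, 0, -0.6], -1],
    [[0, 0, -0.6], -1],
    [[0, 0, -0.6], -1],
    [[0, 0, -0.6], -1],
    [[0, 0, -0.6], -1],
    [[0, 0, -0.6], -1]
  ]
}}

```text
time: 10.05
ee_pos: [0.4825, -0.3815, 0.145]
tcp_rot: [-0.568, 0.823, 0.001, -0.0]
contact_force: [0.5, 0.4, -0.2]
grip_width: 0.999
grasp_force: 0.0
```

{"fn": "arm_command", "kwargs": {
  "rows": [
    [[0, 0, 0], -0.25],
    [[0, 0, 0], -0.25],
    [[0, 0, 0], -0.25],
    [[0, 0, 0], -0.25]
  ]
}}

```text
time: 10.45
ee_pos: [0.4826, -0.3815, 0.1452]
tcp_rot: [0.709, -0.705, -0.001, 0.0]
contact_force: [0.5, -0.1, 0.1]
grip_width: 1.002
grasp_force: 0.0
```

Run:
```python
from h import *
to((.483,-.382,.018),3.14)
cal,im=look('w2.png')
b=silhouettes('brass_bar','wrist')
print([(round(float(d['confidence']),2),np.round(d['centre']).tolist(),int(d['pixels'].sum()),ray(cal,d['centre'],.03)[:2].round(3).tolist()) for d in b])
p,e=fit(BAR,[(cal,b[0]['pixels'])],(.483,-.382),.012,[1.5,1.6]);print(p,e)
to((p[0],p[1],.018),p[2]+np.pi/2)
y=silhouettes('yellow_bin','wrist')
print([(round(float(d['confidence']),2),np.round(d['centre']).tolist(),int(d['pixels'].sum()),ray(cal,d['centre'],.03)[:2].round(3).tolist()) for d in y])
```

```text
t 10.45 shift [ 0.008 -0.008  1.589] turn 0.005 q6 -2.25
[(0.97, [259.0, 185.0], 2964, [0.48, -0.387])]
[ 0.48308575 -0.38427636  1.57223858] 0.03079856726879182
t 10.55 shift [ 0.035 -0.006  1.594] turn 0.002 q6 -2.24
[]
```

{"fn": "arm_command", "kwargs": {
  "rows": [
    [[0.035, 0, 0.4], 0],
    [[0.035, 0, 0.8], 0],
    [[0.035, 0, 1], 0],
    [[0.035, 0, 1], 0]
  ]
}}

```text
time: 11.0
ee_pos: [0.4809, -0.383, 0.063]
tcp_rot: [0.709, -0.705, -0.003, 0.0]
contact_force: [0.8, 0.1, 0.0]
grip_width: 1.003
grasp_force: 0.0
```

{"fn": "arm_command", "kwargs": {
  "rows": [
    [[0, 0, 0.3], 0],
    [[0, 0, 0.5], 0],
    [[0, 0, 0.58], 0],
    [[0, 0, 0.59], 0],
    [[0, 0, 0.59], 0]
  ]
}}

```text
time: 11.5
ee_pos: [0.4838, -0.3852, 0.0204]
tcp_rot: [0.709, -0.705, 0.001, -0.0]
contact_force: [0.2, -1.4, -0.1]
grip_width: 1.001
grasp_force: 0.0
```

{"fn": "arm_command", "kwargs": {
  "rows": [
    [[0, 0, 0], 0],
    [[0, 0, 0], 0],
    [[0, 0, 0], 0],
    [[0, 0, 0], 0],
    [[0, 0, 0], 0],
    [[0, 0, 0], 0],
    [[0, 0, 0], 0],
    [[0, 0, 0], 0]
  ],
  "fingers": 0
}}

```text
time: 12.3
ee_pos: [0.4834, -0.3851, 0.02]
tcp_rot: [0.709, -0.705, 0.001, 0.0]
contact_force: [-1.7, -0.2, 5.6]
grip_width: 0.333
grasp_force: 61.4
```

{"fn": "arm_command", "kwargs": {
  "rows": [
    [[0, 0, 0], 0],
    [[0, 0, 0], 0],
    [[0, 0, 0], 0],
    [[0, 0, -0.02], 0],
    [[0, 0, -0.05], 0]
  ]
}}

```text
time: 12.8
ee_pos: [0.482, -0.3838, 0.0218]
tcp_rot: [0.709, -0.705, -0.002, 0.0]
contact_force: [0.6, 0.6, -3.7]
grip_width: 0.335
grasp_force: 60.5
```

{"fn": "arm_command", "kwargs": {
  "rows": [
    [[0, 0, -0.4], 0],
    [[0, 0, -0.8], 0],
    [[0, 0, -1], 0]
  ]
}}

```text
time: 13.1
ee_pos: [0.4838, -0.3851, 0.1052]
tcp_rot: [0.709, -0.705, 0.001, -0.0]
contact_force: [-0.6, -0.1, -3.6]
grip_width: 0.335
grasp_force: 60.6
```

{"fn": "arm_command", "kwargs": {
  "rows": [
    [[-0.5, -0.3, -0.2], 0],
    [[-1, -0.6, -0.3], 0],
    [[-1, -0.6, -0.3], 0]
  ]
}}

```text
time: 13.4
ee_pos: [0.5338, -0.2995, 0.1281]
tcp_rot: [0.712, -0.703, 0.0, -0.002]
contact_force: [-0.2, -1.3, -3.7]
grip_width: 0.332
grasp_force: 60.5
```

{"fn": "arm_command", "kwargs": {
  "rows": [
    [[-0.4, -0.2, 0], 0.1],
    [[-0.8, -0.5, 0], 0.2],
    [[-1, -0.6, 0], 0.3],
    [[-1, -0.6, 0], 0.4],
    [[-1, -0.6, 0], 0.5],
    [[-1, -0.6, 0], 0.6],
    [[-1, -0.6, 0], 0.7],
    [[-1, -0.6, 0], 0.77]
  ]
}}

```text
time: 14.2
ee_pos: [0.5771, -0.2239, 0.1258]
tcp_rot: [-0.207, 0.978, 0.001, -0.001]
contact_force: [0.3, -0.7, -3.5]
grip_width: 0.332
grasp_force: 60.6
```

Run:
```python
from h import *
print(get_obs()['ee_pos'],get_obs()['grasp_force']);to((.611,-.165,.115),1.854)
```

```text
[ 0.57713759 -0.22394149  0.1257502 ] 60.56184768676758
t 14.2 shift [-0.686  0.502  0.134] turn 0.089 q6 -0.79
```

{"fn": "arm_command", "kwargs": {
  "rows": [
    [[-0.3, 0.25, 0], 0.05],
    [[-0.69, 0.5, 0], 0.089],
    [[-0.69, 0.5, 0], 0.089],
    [[-0.69, 0.5, 0], 0.089]
  ]
}}

```text
time: 14.6
ee_pos: [0.6116, -0.1642, 0.1259]
tcp_rot: [-0.145, 0.989, 0.0, -0.001]
contact_force: [0.2, -0.2, -3.9]
grip_width: 0.332
grasp_force: 60.6
```

Run:
```python
from h import *
cal,im=look()
for d in silhouettes('yellow_bin','wrist')[:1]:
  print(d['confidence'],d['pixels'].sum())
  im[d['pixels']]=im[d['pixels']]//2+np.array([127,0,127],np.uint8)
r=render(BIN,[.611,-.165,.283],0,cal)
c,_=cv2.findContours((r>.5).astype(np.uint8),0,1);cv2.drawContours(im,c,-1,(0,0,0),1)
cv2.imwrite('pics/w3.png',im);to((.611,-.165,.012),1.854)
```

```text
0.17 2555
t 14.7 shift [-0.003  0.005  1.428] turn 0.003 q6 -0.55
```

View pics/w3.png

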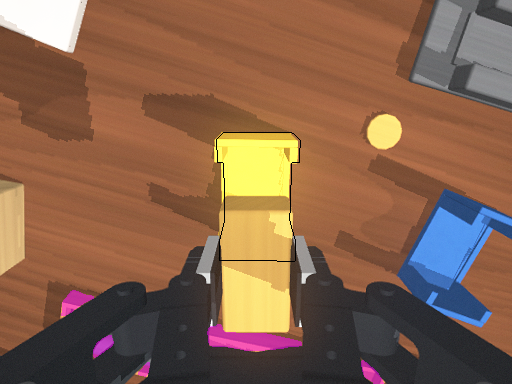

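The picture shows the held brass at (255,265), in line with the yellow bin. The bin's near wall (216–300, 135–160) lies on the predicted outline, so I'm lowering.

{"fn": "arm_command", "kwargs": {
  "rows": [
    [[0, 0, 0.3], 0],
    [[0, 0, 0.6], 0],
    [[0, 0, 0.8], 0],
    [[0, 0, 0.9], 0],
    [[0, 0, 0.9], 0]
  ]
}}

```text
time: 15.2
ee_pos: [0.6106, -0.1657, 0.0537]
tcp_rot: [-0.143, 0.99, 0.001, -0.002]
contact_force: [0.4, 0.3, -3.1]
grip_width: 0.331
grasp_force: 60.5
```

{"fn": "arm_command", "kwargs": {
  "rows": [
    [[0, 0, 0.2], 0],
    [[0, 0, 0.38], 0],
    [[0, 0, 0.45], 0],
    [[0, 0, 0.48], 0],
    [[0, 0, 0.48], 0]
  ]
}}

```text
time: 15.7
ee_pos: [0.6121, -0.1651, 0.0169]
tcp_rot: [-0.144, 0.99, 0.0, -0.0]
contact_force: [-0.5, -0.2, -2.9]
grip_width: 0.334
grasp_force: 60.5
```

Run:
```python
from h import *
print(get_obs()['ee_pos'],get_obs()['contact_force']);to((.611,-.165,.012),1.854)
```

```text
[ 0.61210271 -0.16509919  0.01686148] [-0.51426009 -0.20304308 -2.91296632]
t 15.7 shift [0.013 0.005 0.061] turn 0.003 q6 -0.55
```

{"fn": "arm_command", "kwargs": {
  "rows": [
    [[0, 0, 0.01], 0],
    [[0, 0, 0.02], 0],
    [[0, 0, 0.03], 0],
    [[0, 0, 0.04], 0],
    [[0, 0, 0.04], 0]
  ]
}}

```text
time: 16.2
ee_pos: [0.6121, -0.165, 0.0137]
tcp_rot: [-0.144, 0.99, 0.0, -0.0]
contact_force: [-0.1, 0.4, -3.8]
grip_width: 0.336
grasp_force: 60.5
```

{"fn": "arm_command", "kwargs": {
  "rows": [
    [[0, 0, 0.01], 0],
    [[0, 0, 0.02], 0],
    [[0, 0, 0.02], 0]
  ]
}}

```text
time: 16.5
ee_pos: [0.6122, -0.1651, 0.0121]
tcp_rot: [-0.144, 0.99, -0.0, 0.0]
contact_force: [-0.4, 0.3, -3.3]
grip_width: 0.335
grasp_force: 60.6
```

{"fn": "arm_command", "kwargs": {
  "rows": [
    [[0, 0, 0.01], 0],
    [[0, 0, 0.02], 0],
    [[0, 0, 0.02], 0]
  ]
}}

```text
time: 16.8
ee_pos: [0.6122, -0.1651, 0.012]
tcp_rot: [-0.144, 0.99, -0.0, 0.0]
contact_force: [-3.4, 1.3, 4.8]
grip_width: 0.331
grasp_force: 61.7
```

{"fn": "arm_command", "kwargs": {
  "rows": [
    [[0, 0, 0.005], 0],
    [[0, 0, 0.01], 0],
    [[0, 0, 0.01], 0]
  ]
}}

```text
time: 17.1
ee_pos: [0.6122, -0.1651, 0.012]
tcp_rot: [-0.144, 0.99, -0.0, 0.0]
contact_force: [-5.0, 2.4, 9.5]
grip_width: 0.33
grasp_force: 62.2
```

{"fn": "arm_command", "kwargs": {
  "rows": [
    [[0, 0, 0], 0],
    [[0, 0, 0], 0],
    [[0, 0, 0], 0],
    [[0, 0, -0.1], 0],
    [[0, 0, -0.3], 0],
    [[0, 0, -0.7], 0],
    [[0, 0, -1], 0],
    [[0, 0, -1], 0]
  ],
  "fingers": 70
}}

```text
time: 17.9
ee_pos: [0.6154, -0.166, 0.0947]
tcp_rot: [-0.144, 0.99, -0.002, 0.004]
contact_force: [0.5, 0.5, 0.3]
grip_width: 0.7
grasp_force: 0.0
```

{"fn": "arm_command", "kwargs": {
  "rows": [
    [[0.2, 0, -0.4], 0],
    [[0.4, 0, -0.8], 0],
    [[0.6, 0, -0.8], 0],
    [[0.6, 0, -0.8], 0]
  ],
  "fingers": 100
}}

```text
time: 18.3
ee_pos: [0.5651, -0.1793, 0.1546]
tcp_rot: [-0.143, 0.99, -0.0, 0.0]
contact_force: [-0.9, 0.9, 0.4]
grip_width: 1.004
grasp_force: 0.0
```

Run:
```python
from h import *
cal,im=look('w4.png')
b=silhouettes('brass_bar','wrist')
print([(round(float(d['confidence']),2),np.round(d['centre']).tolist(),int(d['pixels'].sum()),ray(cal,d['centre'],.028)[:2].round(3).tolist()) for d in b])
print(fit(BAR,[(cal,b[0]['pixels'])],(.611,-.165),.004,[.28])) if b else 0
to((.423,.212,.15),1.54)
```

```text
[(0.57, [258.0, 236.0], 2407, [0.608, -0.166]), (0.33, [262.0, 16.0], 576, [0.442, -0.212])]
(array([ 0.61608162, -0.16614807,  0.28017338]), np.float64(0.0503696669393332))
t 18.4 shift [0.326 5.188 0.041] turn 0.212 q6 -0.59
```

View pics/w4.png

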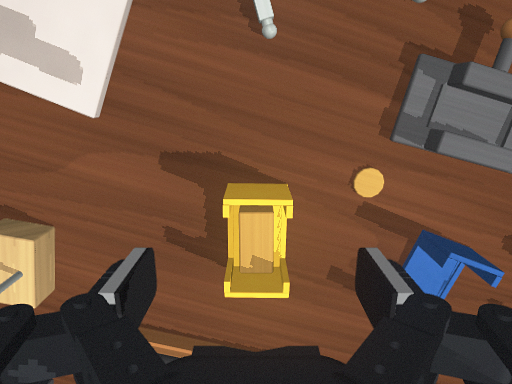

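The brass lies flat in the yellow bin at (256,240). Next the copper.

{"fn": "arm_command", "kwargs": {
  "rows": [
    [[0.1, 0.5, 0], 0.09],
    [[0.1, 1, 0], 0.18],
    [[0.1, 1, 0], 0.212],
    [[0.1, 1, 0], 0.212]
  ]
}}

```text
time: 18.8
ee_pos: [0.5356, -0.1028, 0.1525]
tcp_rot: [0.014, 1.0, 0.0, -0.001]
contact_force: [0.2, -1.0, 0.0]
grip_width: 0.998
grasp_force: 0.0
```

{"fn": "arm_command", "kwargs": {
  "rows": [
    [[0.2, 0.5, 0], 0],
    [[0.4, 1, 0], 0],
    [[0.4, 1, 0], 0]
  ]
}}

```text
time: 19.1
ee_pos: [0.5046, -0.0201, 0.1527]
tcp_rot: [0.012, 1.0, 0.001, -0.002]
contact_force: [-0.6, 0.6, -0.3]
grip_width: 0.999
grasp_force: 0.0
```

{"fn": "arm_command", "kwargs": {
  "rows": [
    [[0.2, 0.5, 0], 0],
    [[0.4, 1, 0], 0],
    [[0.4, 1, 0], 0]
  ]
}}

```text
time: 19.4
ee_pos: [0.4755, 0.0605, 0.1531]
tcp_rot: [0.012, 1.0, 0.001, -0.001]
contact_force: [0.6, -0.1, -0.3]
grip_width: 1.001
grasp_force: 0.0
```

{"fn": "arm_command", "kwargs": {
  "rows": [
    [[0.2, 0.5, 0], 0],
    [[0.4, 1, 0], 0],
    [[0.4, 1, 0], 0]
  ]
}}

```text
time: 19.7
ee_pos: [0.4465, 0.1412, 0.1533]
tcp_rot: [0.012, 1.0, 0.0, -0.0]
contact_force: [-0.1, -0.4, 0.6]
grip_width: 1.003
grasp_force: 0.0
```

{"fn": "arm_command", "kwargs": {
  "rows": [
    [[0.2, 0.5, 0], 0],
    [[0.4, 1, 0], 0],
    [[0.4, 1, 0], 0],
    [[0.4, 1, 0], 0]
  ]
}}

```text
time: 20.1
ee_pos: [0.4181, 0.2192, 0.1533]
tcp_rot: [0.014, 1.0, -0.001, 0.0]
contact_force: [-0.7, 0.6, 0.2]
grip_width: 1.001
grasp_force: 0.0
```

Run:
```python
from h import *
cal,im=look()
b=silhouettes('copper_bar','wrist')
print([(round(float(d['confidence']),2),np.round(d['centre']).tolist(),int(d['pixels'].sum()),ray(cal,d['centre'],.024)[:2].round(3).tolist()) for d in b])
p,e=fit(BAR,[(cal,b[0]['pixels'])],(.423,.212),0,[-.03]);print(p,e)
to((p[0],p[1],.006),p[2]+np.pi/2)
```

```text
[(0.96, [247.0, 185.0], 2556, [0.419, 0.21]), (0.15, [31.0, 231.0], 5957, [0.456, 0.018])]
[ 0.42247052  0.20942661 -0.06518207] 0.03073129246607953
t 20.2 shift [-0.057 -0.106  1.843] turn 0.023 q6 0.51
```

{"fn": "arm_command", "kwargs": {
  "rows": [
    [[-0.06, -0.11, 0.4], 0.023],
    [[-0.06, -0.11, 0.8], 0.023],
    [[-0.06, -0.11, 1], 0.023],
    [[-0.06, -0.11, 1], 0.023]
  ]
}}

```text
time: 20.6
ee_pos: [0.4205, 0.2077, 0.0713]
tcp_rot: [0.034, 0.999, -0.002, -0.003]
contact_force: [-0.4, -0.5, -0.2]
grip_width: 1.004
grasp_force: 0.0
```

{"fn": "arm_command", "kwargs": {
  "rows": [
    [[0, 0, 0.3], 0],
    [[0, 0, 0.6], 0],
    [[0, 0, 0.76], 0],
    [[0, 0, 0.81], 0],
    [[0, 0, 0.81], 0]
  ]
}}

```text
time: 21.1
ee_pos: [0.4226, 0.21, 0.0093]
tcp_rot: [0.033, 0.999, 0.0, 0.0]
contact_force: [-0.4, 0.1, -0.4]
grip_width: 1.0
grasp_force: 0.0
```

{"fn": "arm_command", "kwargs": {
  "rows": [
    [[0, 0, 0], 0],
    [[0, 0, 0], 0],
    [[0, 0, 0], 0],
    [[0, 0, 0], 0],
    [[0, 0, 0], 0],
    [[0, 0, 0], 0],
    [[0, 0, 0], 0],
    [[0, 0, 0], 0]
  ],
  "fingers": 0
}}

```text
time: 21.9
ee_pos: [0.4224, 0.211, 0.0098]
tcp_rot: [0.032, 0.999, 0.001, 0.001]
contact_force: [-1.3, 0.9, 5.9]
grip_width: 0.332
grasp_force: 60.7
```

{"fn": "arm_command", "kwargs": {
  "rows": [
    [[0, 0, 0], 0],
    [[0, 0, 0], 0],
    [[0, 0, -0.02], 0],
    [[0, 0, -0.05], 0]
  ]
}}

```text
time: 22.3
ee_pos: [0.4209, 0.21, 0.0124]
tcp_rot: [0.032, 0.999, -0.001, -0.001]
contact_force: [-0.9, -0.4, -3.4]
grip_width: 0.335
grasp_force: 59.6
```

{"fn": "arm_command", "kwargs": {
  "rows": [
    [[0, 0, -0.4], 0],
    [[0, 0, -0.8], 0],
    [[0, 0, -1], 0]
  ]
}}

```text
time: 22.6
ee_pos: [0.4226, 0.2108, 0.0949]
tcp_rot: [0.032, 0.999, 0.0, 0.001]
contact_force: [1.4, 0.8, -4.2]
grip_width: 0.336
grasp_force: 60.6
```

{"fn": "arm_command", "kwargs": {
  "rows": [
    [[-0.4, 0, -0.2], -0.08],
    [[-0.8, 0, -0.4], -0.16],
    [[-1, 0, -0.4], -0.23],
    [[-1, 0, -0.4], -0.23]
  ]
}}

```text
time: 23.0
ee_pos: [0.5039, 0.2051, 0.1249]
tcp_rot: [-0.139, 0.99, 0.0, 0.001]
contact_force: [-1.1, -0.1, -3.9]
grip_width: 0.332
grasp_force: 60.5
```

Run:
```python
from h import *
to((.597,.171,.125),1.853)
```

```text
t 23.0 shift [-1.001e+00 -7.310e-01  1.000e-03] turn -0.002 q6 0.11
```

{"fn": "arm_command", "kwargs": {
  "rows": [
    [[-0.4, -0.3, 0], 0],
    [[-0.8, -0.6, 0], 0],
    [[-1, -0.73, 0], 0],
    [[-1, -0.73, 0], 0]
  ]
}}

```text
time: 23.4
ee_pos: [0.5956, 0.17, 0.1232]
tcp_rot: [-0.138, 0.99, -0.0, -0.001]
contact_force: [-1.6, 0.1, -4.0]
grip_width: 0.329
grasp_force: 60.5
```

Run:
```python
from h import *
cal,im=look()
r=render(BIN,[.597,.171,.282],0,cal)
c,_=cv2.findContours((r>.5).astype(np.uint8),0,1);cv2.drawContours(im,c,-1,(0,0,0),1)
cv2.imwrite('pics/w5.png',im);to((.597,.171,.0135),1.853)
```

```text
t 23.45 shift [-0.045 -0.006  1.37 ] turn -0.003 q6 0.0
```

View pics/w5.png

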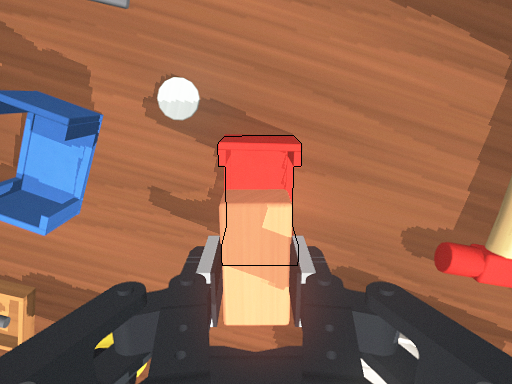

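The copper at (255,260) is in line with the red bin, whose wall (219–300, 137–165) matches the predicted outline. Lowering.

{"fn": "arm_command", "kwargs": {
  "rows": [
    [[-0.04, 0, 0.3], 0],
    [[-0.04, 0, 0.6], 0],
    [[-0.04, 0, 0.8], 0],
    [[-0.04, 0, 0.9], 0],
    [[-0.04, 0, 0.9], 0]
  ]
}}

```text
time: 23.95
ee_pos: [0.5952, 0.1722, 0.0511]
tcp_rot: [-0.14, 0.99, -0.0, -0.002]
contact_force: [-0.5, -0.4, -4.4]
grip_width: 0.335
grasp_force: 60.5
```

{"fn": "arm_command", "kwargs": {
  "rows": [
    [[0, 0, 0.2], 0],
    [[0, 0, 0.34], 0],
    [[0, 0, 0.4], 0],
    [[0, 0, 0.43], 0],
    [[0, 0, 0.43], 0]
  ]
}}

```text
time: 24.45
ee_pos: [0.5978, 0.1723, 0.0186]
tcp_rot: [-0.14, 0.99, 0.0, -0.0]
contact_force: [1.1, -0.4, -3.0]
grip_width: 0.331
grasp_force: 60.5
```

{"fn": "arm_command", "kwargs": {
  "rows": [
    [[0, 0, 0.01], 0],
    [[0, 0, 0.02], 0],
    [[0, 0, 0.03], 0],
    [[0, 0, 0.03], 0]
  ]
}}

```text
time: 24.85
ee_pos: [0.5978, 0.1722, 0.0162]
tcp_rot: [-0.14, 0.99, -0.0, 0.0]
contact_force: [1.1, 0.3, -3.6]
grip_width: 0.33
grasp_force: 60.5
```

{"fn": "arm_command", "kwargs": {
  "rows": [
    [[0, 0, 0.01], 0],
    [[0, 0, 0.02], 0],
    [[0, 0, 0.03], 0],
    [[0, 0, 0.03], 0]
  ]
}}

```text
time: 25.25
ee_pos: [0.5978, 0.1722, 0.0139]
tcp_rot: [-0.14, 0.99, 0.0, 0.0]
contact_force: [-0.2, -0.9, -2.3]
grip_width: 0.333
grasp_force: 60.7
```

{"fn": "arm_command", "kwargs": {
  "rows": [
    [[0, 0, 0.01], 0],
    [[0, 0, 0.02], 0],
    [[0, 0, 0.02], 0]
  ]
}}

```text
time: 25.55
ee_pos: [0.5978, 0.1722, 0.0138]
tcp_rot: [-0.14, 0.99, 0.0, 0.0]
contact_force: [-4.1, -1.2, 7.4]
grip_width: 0.331
grasp_force: 61.9
```

Contact; release, lift and look.

{"fn": "arm_command", "kwargs": {
  "rows": [
    [[0, 0, 0], 0],
    [[0, 0, 0], 0],
    [[0, 0, 0], 0],
    [[0, 0, -0.1], 0],
    [[0, 0, -0.3], 0],
    [[0, 0, -0.7], 0],
    [[0, 0, -1], 0],
    [[0, 0, -1], 0]
  ],
  "fingers": 70
}}

```text
time: 26.35
ee_pos: [0.601, 0.1732, 0.0971]
tcp_rot: [-0.14, 0.99, 0.001, 0.004]
contact_force: [0.8, 0.0, -0.3]
grip_width: 0.696
grasp_force: 0.0
```

{"fn": "arm_command", "kwargs": {
  "rows": [
    [[0.2, 0, -0.4], 0],
    [[0.4, 0, -0.8], 0],
    [[0.6, 0, -0.8], 0],
    [[0.6, 0, -0.8], 0]
  ]
}}

```text
time: 26.75
ee_pos: [0.5506, 0.1586, 0.1569]
tcp_rot: [-0.14, 0.99, 0.0, 0.0]
contact_force: [0.2, -0.1, -1.0]
grip_width: 0.701
grasp_force: 0.0
```

Run:
```python
from h import *
cal,im=look('w6.png')
b=silhouettes('copper_bar','wrist')
print([(round(float(d['confidence']),2),np.round(d['centre']).tolist(),int(d['pixels'].sum()),ray(cal,d['centre'],.028)[:2].round(3).tolist()) for d in b])
print(fit(BAR,[(cal,b[0]['pixels'])],(.597,.171),.004,[.28])) if b else 0
p=np.array([.425,-.218]);a=.6;print(p-.007*np.array([np.cos(a),np.sin(a)]))
to((.419,-.222,.15),a+np.pi/2)
```

```text
[(0.79, [255.0, 236.0], 2314, [0.596, 0.169])]
(array([0.60033338, 0.17058618, 0.27926613]), np.float64(0.06790633301337123))
[ 0.41922265 -0.2219525 ]
t 26.85 shift [ 2.91  -4.116  0.071] turn -0.213 q6 -0.0
```

{"fn": "arm_command", "kwargs": {
  "rows": [
    [[0.4, -0.5, 0], 0],
    [[0.7, -1, 0], 0],
    [[0.7, -1, 0], 0]
  ]
}}

```text
time: 27.15
ee_pos: [0.5182, 0.0622, 0.1545]
tcp_rot: [-0.137, 0.991, -0.001, -0.002]
contact_force: [0.2, 0.3, -0.7]
grip_width: 0.701
grasp_force: 0.0
```

{"fn": "arm_command", "kwargs": {
  "rows": [
    [[0.4, -0.5, 0], 0],
    [[0.7, -1, 0], 0],
    [[0.7, -1, 0], 0]
  ]
}}

```text
time: 27.45
ee_pos: [0.4871, -0.0299, 0.155]
tcp_rot: [-0.137, 0.991, -0.001, -0.001]
contact_force: [0.0, 0.6, 0.6]
grip_width: 0.701
grasp_force: 0.0
```

{"fn": "arm_command", "kwargs": {
  "rows": [
    [[0.4, -0.5, 0], 0],
    [[0.7, -1, 0], 0],
    [[0.7, -1, 0], 0]
  ]
}}

```text
time: 27.75
ee_pos: [0.4561, -0.1219, 0.1554]
tcp_rot: [-0.137, 0.991, -0.0, -0.001]
contact_force: [0.3, -0.1, 0.2]
grip_width: 0.699
grasp_force: 0.0
```

{"fn": "arm_command", "kwargs": {
  "rows": [
    [[0.4, -0.5, 0], -0.1],
    [[0.8, -1, 0], -0.2],
    [[0.8, -1, 0], -0.213],
    [[0.8, -1, 0], -0.213]
  ]
}}

```text
time: 28.15
ee_pos: [0.4177, -0.2137, 0.1554]
tcp_rot: [-0.294, 0.956, 0.0, -0.0]
contact_force: [1.5, 0.9, 0.5]
grip_width: 0.701
grasp_force: 0.0
```

Run:
```python
from h import *
cal,im=look()
b=silhouettes('punch','wrist')
print([(round(float(d['confidence']),2),np.round(d['centre']).tolist(),int(d['pixels'].sum()),ray(cal,d['centre'],.008)[:2].round(3).tolist()) for d in b])
d=min(b,key=lambda d:np.hypot(*(ray(cal,d['centre'],.008)[:2]-[.425,-.218])))
p,e=fit(PUN,[(cal,d['pixels'])],(.425,-.218),0,[.4,.6,.8]);print(p,e)
g=p[:2]-.007*np.array([np.cos(p[2]),np.sin(p[2])])
to((*g,.005),p[2]+np.pi/2)
r=render(PUN,p,0,cal)
c,_=cv2.findContours((r>.5).astype(np.uint8),0,1);cv2.drawContours(im,c,-1,(0,0,255),1)
cv2.imwrite('pics/w7.png',im)
```

```text
[(0.7, [249.0, 180.0], 890, [0.422, -0.22]), (0.7, [372.0, 179.0], 1779, [0.36, -0.131]), (0.63, [290.0, 74.0], 1059, [0.33, -0.242])]
[ 0.42552395 -0.21888545  0.56546319] 0.07635449590602505
t 28.25 shift [ 0.061 -0.121  1.882] turn 0.023 q6 -1.07
```

View pics/w7.png

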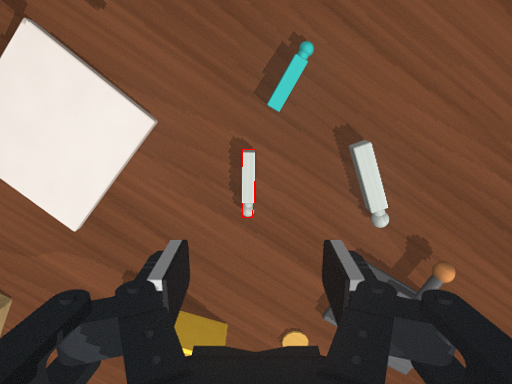

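Small punch at (249,182), matching the fit outline; the big one is at (370,185) and the turquoise one at (290,75). Taking the small one by its shank.

{"fn": "arm_command", "kwargs": {
  "rows": [
    [[0.06, -0.12, 0.4], 0.023],
    [[0.06, -0.12, 0.8], 0.023],
    [[0.06, -0.12, 1], 0.023],
    [[0.06, -0.12, 1], 0.023]
  ]
}}

```text
time: 28.65
ee_pos: [0.4177, -0.2208, 0.0734]
tcp_rot: [-0.28, 0.96, 0.002, -0.002]
contact_force: [-0.2, 0.4, 0.4]
grip_width: 0.701
grasp_force: 0.0
```

{"fn": "arm_command", "kwargs": {
  "rows": [
    [[0, 0, 0.3], 0],
    [[0, 0, 0.6], 0],
    [[0, 0, 0.8], 0],
    [[0, 0, 0.88], 0],
    [[0, 0, 0.88], 0]
  ]
}}

```text
time: 29.15
ee_pos: [0.4194, -0.2228, 0.0057]
tcp_rot: [-0.28, 0.96, 0.0, -0.0]
contact_force: [-0.6, -1.0, -0.1]
grip_width: 0.698
grasp_force: 0.0
```

Run:
```python
from h import *
p=np.array([.4255,-.2189,.5655]);g=p[:2]-.007*np.array([np.cos(p[2]),np.sin(p[2])])
to((*g,.0045),p[2]+np.pi/2);print(get_obs()['ee_pos'])
```

```text
t 29.15 shift [-0.003  0.     0.015] turn 0.001 q6 -1.06
[ 0.4194109  -0.22276597  0.00572664]
```

{"fn": "arm_command", "kwargs": {
  "rows": [
    [[0, 0, 0.015], 0],
    [[0, 0, 0.015], 0],
    [[0, 0, 0.015], 0],
    [[0, 0, 0.015], 0],
    [[0, 0, 0.015], 0],
    [[0, 0, 0.015], 0],
    [[0, 0, 0.015], 0],
    [[0, 0, 0.015], 0]
  ],
  "fingers": 0
}}

```text
time: 29.95
ee_pos: [0.4195, -0.2237, 0.0055]
tcp_rot: [-0.279, 0.96, -0.0, 0.001]
contact_force: [0.1, 0.5, 5.6]
grip_width: 0.112
grasp_force: 59.2
```

{"fn": "arm_command", "kwargs": {
  "rows": [
    [[0, 0, 0], 0],
    [[0, 0, 0], 0],
    [[0, 0, 0], 0]
  ]
}}

```text
time: 30.25
ee_pos: [0.4195, -0.2237, 0.0055]
tcp_rot: [-0.279, 0.96, -0.0, 0.001]
contact_force: [-1.1, 1.2, 6.1]
grip_width: 0.116
grasp_force: 59.2
```

{"fn": "arm_command", "kwargs": {
  "rows": [
    [[0, 0, -0.1], 0],
    [[0, 0, -0.4], 0],
    [[0, 0, -0.8], 0],
    [[0, 0, -1], 0],
    [[0, 0, -1], 0]
  ]
}}

```text
time: 30.75
ee_pos: [0.4208, -0.2246, 0.0873]
tcp_rot: [-0.279, 0.96, -0.002, 0.002]
contact_force: [0.8, 1.0, -1.2]
grip_width: 0.116
grasp_force: 58.7
```

Run:
```python
from h import *
to((.607,.0104,.12),-.055+np.pi/2);print(get_obs()['ee_pos'])
```

```text
t 30.75 shift [-3.54   1.231 -0.405] turn 0.414 q6 -1.06
[ 0.42082284 -0.22462463  0.08730802]
```

{"fn": "arm_command", "kwargs": {
  "rows": [
    [[-0.4, 0.1, -0.2], 0],
    [[-0.8, 0.2, -0.4], 0],
    [[-1, 0.3, -0.4], 0],
    [[-1, 0.3, -0.4], 0]
  ]
}}

```text
time: 31.15
ee_pos: [0.4744, -0.1586, 0.1159]
tcp_rot: [-0.281, 0.96, 0.0, -0.0]
contact_force: [-0.1, -0.6, -0.4]
grip_width: 0.111
grasp_force: 58.7
```

{"fn": "arm_command", "kwargs": {
  "rows": [
    [[-0.5, 0.2, 0], 0],
    [[-1, 0.35, 0], 0],
    [[-1, 0.35, 0], 0]
  ]
}}

```text
time: 31.45
ee_pos: [0.5279, -0.0912, 0.1153]
tcp_rot: [-0.281, 0.96, 0.0, 0.0]
contact_force: [0.4, -0.6, -0.9]
grip_width: 0.116
grasp_force: 58.7
```

{"fn": "arm_command", "kwargs": {
  "rows": [
    [[-0.4, 0.2, 0], 0.09],
    [[-0.8, 0.35, 0], 0.18],
    [[-1, 0.35, 0], 0.27],
    [[-1, 0.35, 0], 0.36],
    [[-1, 0.35, 0], 0.414],
    [[-1, 0.35, 0], 0.414]
  ]
}}

```text
time: 32.05
ee_pos: [0.5772, -0.0283, 0.115]
tcp_rot: [0.028, 1.0, -0.0, -0.002]
contact_force: [-0.6, 0.3, -0.2]
grip_width: 0.113
grasp_force: 58.8
```

Run:
```python
from h import *
to((.607,.0104,.12),-.055+np.pi/2)
```

```text
t 32.05 shift [-0.345  0.503 -0.064] turn -0.001 q6 0.01
```

{"fn": "arm_command", "kwargs": {
  "rows": [
    [[-0.2, 0.3, 0], 0],
    [[-0.34, 0.5, 0], 0],
    [[-0.34, 0.5, 0], 0],
    [[-0.34, 0.5, 0], 0]
  ]
}}

```text
time: 32.45
ee_pos: [0.607, 0.0104, 0.1156]
tcp_rot: [0.027, 1.0, -0.0, -0.001]
contact_force: [-0.2, 0.3, -0.2]
grip_width: 0.116
grasp_force: 58.8
```

Run:
```python
from h import *
cal,im=look()
for p,c in(([.614,.010,-.055],(0,0,0)),):
  r=render(BIN,p,0,cal)
  q,_=cv2.findContours((r>.5).astype(np.uint8),0,1);cv2.drawContours(im,q,-1,c,1)
cv2.imwrite('pics/w8.png',im);to((.607,.0104,.0095),-.055+np.pi/2)
```

```text
t 32.5 shift [-0.004  0.004  1.328] turn -0.0 q6 0.07
```

View pics/w8.png

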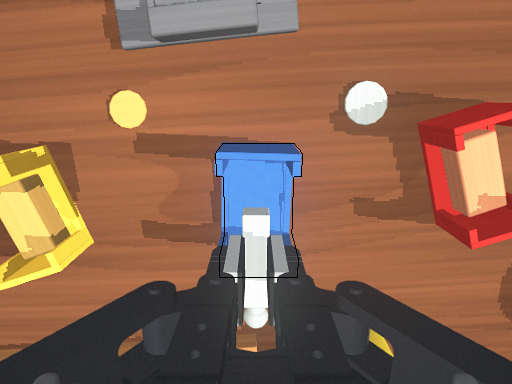

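The punch at (256,265) is centred over the blue bin, and its outline matches. Brass (30,215) and copper (475,175) lie flat in their bins. Lowering.

{"fn": "arm_command", "kwargs": {
  "rows": [
    [[0, 0, 0.3], 0],
    [[0, 0, 0.6], 0],
    [[0, 0, 0.8], 0],
    [[0, 0, 0.9], 0],
    [[0, 0, 0.9], 0]
  ]
}}

```text
time: 33.0
ee_pos: [0.6064, 0.0103, 0.0432]
tcp_rot: [0.028, 1.0, -0.0, -0.002]
contact_force: [-0.2, 0.5, -1.1]
grip_width: 0.111
grasp_force: 58.8
```

{"fn": "arm_command", "kwargs": {
  "rows": [
    [[0, 0, 0.2], 0],
    [[0, 0, 0.34], 0],
    [[0, 0, 0.38], 0],
    [[0, 0, 0.4], 0],
    [[0, 0, 0.4], 0]
  ]
}}

```text
time: 33.5
ee_pos: [0.6082, 0.0112, 0.0129]
tcp_rot: [0.028, 1.0, 0.0, 0.0]
contact_force: [0.4, 0.4, -0.3]
grip_width: 0.117
grasp_force: 58.8
```

{"fn": "arm_command", "kwargs": {
  "rows": [
    [[0, 0, 0.01], 0],
    [[0, 0, 0.02], 0],
    [[0, 0, 0.02], 0]
  ]
}}

```text
time: 33.8
ee_pos: [0.6081, 0.0112, 0.0111]
tcp_rot: [0.028, 1.0, -0.0, 0.0]
contact_force: [-0.5, 0.1, -1.2]
grip_width: 0.114
grasp_force: 58.8
```

{"fn": "arm_command", "kwargs": {
  "rows": [
    [[0, 0, 0.01], 0],
    [[0, 0, 0.015], 0],
    [[0, 0, 0.015], 0]
  ]
}}

```text
time: 34.1
ee_pos: [0.6079, 0.0112, 0.0097]
tcp_rot: [0.028, 1.0, -0.0, -0.0]
contact_force: [0.5, -0.0, -1.3]
grip_width: 0.116
grasp_force: 58.8
```

{"fn": "arm_command", "kwargs": {
  "rows": [
    [[0, 0, 0.005], 0],
    [[0, 0, 0.01], 0],
    [[0, 0, 0.01], 0]
  ]
}}

```text
time: 34.4
ee_pos: [0.608, 0.0112, 0.0096]
tcp_rot: [0.028, 1.0, 0.0, 0.0]
contact_force: [-2.9, -0.1, 4.3]
grip_width: 0.116
grasp_force: 59.5
```

Contact; open modestly, lift, look.

{"fn": "arm_command", "kwargs": {
  "rows": [
    [[0, 0, 0], 0],
    [[0, 0, 0], 0],
    [[0, 0, 0], 0],
    [[0, 0, -0.1], 0],
    [[0, 0, -0.3], 0],
    [[0, 0, -0.7], 0],
    [[0, 0, -1], 0],
    [[0, 0, -1], 0]
  ],
  "fingers": 45
}}

```text
time: 35.2
ee_pos: [0.6113, 0.0112, 0.0939]
tcp_rot: [0.028, 1.0, 0.0, 0.004]
contact_force: [0.3, 0.4, 0.5]
grip_width: 0.45
grasp_force: 0.0
```

{"fn": "arm_command", "kwargs": {
  "rows": [
    [[0.2, 0, -0.4], 0],
    [[0.4, 0, -0.8], 0],
    [[0.6, 0, -0.9], 0],
    [[0.6, 0, -0.9], 0],
    [[0.6, 0, -0.9], 0]
  ],
  "fingers": 100
}}

```text
time: 35.7
ee_pos: [0.56, 0.0138, 0.1606]
tcp_rot: [0.028, 1.0, -0.0, 0.0]
contact_force: [0.1, -0.2, -0.3]
grip_width: 0.998
grasp_force: 0.0
```

Run:
```python
from h import *
cal,im=look('w9.png');print(get_obs()['time'])
```

```text
35.75
```

View pics/w9.png

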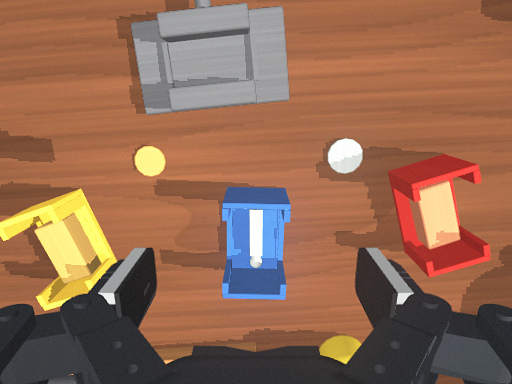

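All three pieces lie flat in their bins: brass (72,245), punch (256,238) and copper (437,213). The discs and mould have not moved. Handing in.

```bash
python3 -c "
from plant import *
print(sign_off())"
```

```text
the job is handed in; nothing more can be done
None
```

The job is handed in: brass, copper and punch were placed in that order, each lying flat in the yellow, red and blue bin respectively, after about 36 s of the 72 s allowed.

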